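Fetch the loaf tin from the flap-lidded bin

ROBOT

A 6-joint arm with a two-finger parallel gripper is mounted at the origin on the work surface. World frame = base frame: x ahead of the robot, y to its left, z up, the work surface at z = 0. Lengths are in m, angles in rad, forces in N, time in s.
With the tool pointing down it reaches from about 0.2 to 0.875 m from the base axis. Payload 3.4 kg.
Tool frame: the origin (TCP) lies between the finger pads; the fingertips stand 25 mm ahead of it and the grasp point (between the pads) lies 6 mm ahead of it (r.nose_length is the z of the fingertips in the tool frame, in m); z points along the fingers, x is the direction in which the jaws open and shut, and the axes are right-handed (so a half turn about z gives the same grasp; the last joint's range is limited). The gripper opens to 94 mm and grips with 3 to 60 N. Pads are 16 mm wide; open, the fingers measure 119 mm over their backs; the gripper's body (75 mm by 177 mm) begins 78 mm behind the grasp point.
Start: joints at [-1.41, 0.276, 1.505, -0, 1.361, -0.121], TCP at [0.16, -0.552, 0.23] pointing down, gripper open.
Joint ranges: [-2.89, 2.89], [-0.75, 2.08], [0.22, 2.7], [-1.18, 4.32], [0.11, 2.71], [-2.7, 2.7]. Speed limits (rad/s): [2.57, 2.57, 3.14, 3.14, 3.14, 3.14].

INTERFACE

Orientations are given as a unit quaternion [w, x, y, z].
In Python, from plant import r, gripper_to, inverse_kinematics, vision, models, telemetry gives the robot as it stands. Calls block until the motion is done:
- r.move_to(position, orientation): joint-space move of the TCP to a pose.
- r.move_l(position, rot=None, vel=0.15, guard=None): straight line of the TCP; rot=None keeps the orientation; vel is the mean speed in m/s. With guard (N) it stops when the force on the tool has changed by that much, and returns True; else False.
- r.movej(angles): joint-space move.
- gripper_to(opening, f_grip=None): finger opening in m; f_grip is the grip in N (None keeps the last); returns when the fingers have stopped.
- r.hold(seconds).
- inverse_kinematics(position, orientation): joint angles nearest the present ones, or None.
- vision.snapshot(name): name is "scene" or "top" or "wrist"; returns the picture (420x560x3 uint8, red, green, blue); there is no depth.
- vision.get_calibration(name): a dict with "fx", "fy", "cx", "cy" (pixels), "position" and "orientation" of the camera in the world. Camera axes: x right, y down, z forward; pixel columns grow to the right and rows downward; lengths in m; the calibration is good to about 2 mm. A picture is of the moment at which its call begins: read the wrist's pose just before it. get_calibration takes no time and is no camera call; for the wrist camera it gives the pose at the moment of the call.
A pose or a line that the arm cannot do raises r.PlanningError and nothing moves.
- r.sign_off(): hands the job in, once; it reports no verdict.
Trained networks look in the newest picture that a camera, given by its name, has taken for a name from the list of things; names that differ only in an ending like _2 or _b are one class to them, and where a whole thing is asked for, a point or a joint stands for the part that bears it (a point fixed in the world has none). Each returns a list of dicts, best first, with "score" (0 to 1); they miss things now and then, are a little off and sometimes report something else, mostly with a low value. They report only what shows in the picture. A call takes as long as a camera call.
- models.boxes_of(thing, camera): "at" ([x, y, z] in m, in world coordinates, good to about 4 mm: the middle of the surface that is visible of it).
- models.regions_of(thing, camera): "pixels" (420x560 bool, what is visible of it).
- models.mark_of(thing, camera): "at" ([x, y, z] in m, in world coordinates, good to about 4 mm: a listed point, or the origin of a listed thing).
Readings, each from a call of its own:
- telemetry.current_t(): time.
- telemetry.current_joints(): joint angles.
- telemetry.current_dq(): joint speeds.
- telemetry.current_joint_efforts(): joint torques, N m.
- telemetry.current_ee_pos(): TCP position.
- telemetry.current_tool_rot(): TCP orientation.
- telemetry.current_wrist_force(): force on the tool from outside, world axes, zero at the start.
- telemetry.current_torque(): the same for the moment, N m.
- telemetry.current_opening(): finger opening in m.
Only numpy, scipy, OpenCV 4.12 (cv2) and the standard library are available. Lean on these libraries where they do the work, as an engineer would, in place of code of your own. Each camera call takes 0.05 s, during which the arm holds its last target. There are 200 camera calls.

TASK

Raise the clear flap of the white bin on the pastry bench, take out the rectangular loaf tin and set it down gently, upright and flat on the floor of the rimmed baking pan. Then lower the flap, without letting it slam, until it is fully shut. Leave the round mould standing in the bin and the other things on the bench where they are.

Things in the scene. Friction and masses are not known exactly. Their poses are not given: they have to be found in the camera images.
- bin: white plastic open-topped bin, fixed to the bench; 190 mm along its x, 310 mm along its y, 85 mm high, walls and floor 5 mm thick. Origin: centre of its underside; z up. The flap is hinged along its +x rim (the rim away from the robot).
- flap (a joint): angle of the flap in rad: 0 = shut, lying level on the bin's rim; grows as the flap is raised about the bin's +x rim; 1.57 = upright; stop at 1.70. The hinge is free: let go below about 1.4 rad it falls shut by its weight; let go beyond 1.55 rad it leans back on its stop and stays open. Flap: 190 x 310 mm, 8 mm thick, 0.4 kg, clear plastic window in a grey frame; open, its free edge stands about 275 mm above the bench, along the far side of the bin.
- flap_bar (a point): middle of the flap's handle: a round steel bar 12 mm thick and 100 mm long, parallel to the bin's y axis, on two posts at its ends. The axes of this point turn with the flap and are those of the bin when shut. Shut, the bar's centre line lies 38 mm above the flap's upper face and 20 mm in from the flap's free edge (bin frame x = -75 mm, z = 131.5 mm). It is 170 mm from the hinge along the flap and 46 mm above the flap's underside.
- flap_hinge (a point): middle of the hinge line, which runs along the bin's y axis (bin frame x = 95 mm, z = 85.5 mm); this is the underside edge of the flap.
- tin: rectangular open loaf tin of dark steel: 120 mm along its x, 60 mm along its y, 60 mm high, walls 3 mm, about 0.2 kg, loose. Stands upright on the bin's floor in its left or right half, roughly lengthwise along the bin's x. Origin: centre of its underside; z up.
- mould: round open pudding mould of dark steel, 74 mm across the rim, 50 mm high, loose; stands in the other half of the bin and stays there. Origin: centre of its underside.
- pan: rimmed aluminium baking pan, fixed to the bench: 165 mm along its x, 240 mm along its y, rim 23 mm high and at most 6 mm thick, floor 3 mm thick. Origin: centre of its underside; z up. It stands on one side of the bench and the bin on the other.
- bottle: bystander: lime green drinking bottle, 68 mm across, 190 mm high; origin under its centre.
- bowl: bystander: steel bowl, 150 mm across, 60 mm high; origin under its centre.
- canister: bystander: white lidded canister, 100 mm across, 140 mm high; origin under its centre.

How it is judged:
By the outcome, as a careful person would: the job done as asked, in the order asked, and still so for the second after the job is handed in, with the robot touching nothing.
It also fails if it takes over 70 s, if anything falls off the work surface, if the arm or the gripper's body presses on something with over 40 N, if the wrist force passes 120 N, or if a joint passes its speed limit or range.

## Working session

There is one attempt and no reset: what is moved stays moved. The work goes in short steps, each a Python script; the robot and the scene stay as the last script left them, time stands still between calls to the robot, and variables do not carry over. Pictures are saved under pics/ and viewed, about 8 in all and at most 12, crops included, and the job is handed in when it is done.

```bash
ls; mkdir -p pics
python3 - <<'E'
from plant import r, gripper_to, inverse_kinematics, vision, models, telemetry
import cv2,numpy as np
np.set_printoptions(precision=4,suppress=True)
ims=[]
for c in("scene","top"):
    im=vision.snapshot(c);ims.append(im);cv2.imwrite(f"pics/{c}0.png",im[:,:,::-1])
    k=vision.get_calibration(c);print(c,{a:np.round(b,4) for a,b in k.items()})
    for t in("bin","flap_bar","flap_hinge","tin","mould","pan","bottle","bowl","canister"):
        print(t,[(np.round(d["at"],3).tolist(),round(d["score"],2)) for d in models.mark_of(t,c)[:2]])
print(telemetry.current_t(),telemetry.current_tool_rot(),r.nose_length)
E
```

```text
pics
scene {'fx': np.float64(481.8492), 'fy': np.float64(481.8492), 'cx': np.float64(270.5183), 'cy': np.float64(210.59), 'position': array([ 1.2504, -0.1403,  1.0606]), 'orientation': array([-0.2375,  0.7412,  0.5998, -0.1856])}
bin [([0.475, 0.193, -0.004], 0.68)]
flap_bar [([0.395, 0.187, 0.133], 0.96)]
flap_hinge [([0.563, 0.2, 0.09], 0.87)]
tin [([0.763, -0.238, -0.002], 0.48)]
mould []
pan [([0.508, -0.175, -0.001], 0.59)]
bottle [([0.721, 0.044, 0.0], 0.9)]
bowl [([0.763, -0.237, 0.0], 0.91)]
canister [([0.763, 0.282, -0.002], 0.76)]
top {'fx': np.float64(414.0968), 'fy': np.float64(414.0968), 'cx': np.float64(282.3742), 'cy': np.float64(202.5577), 'position': array([ 0.4938, -0.0028,  1.1473]), 'orientation': array([-0.0373,  0.7095, -0.7029,  0.0345])}
bin [([0.467, 0.19, 0.003], 0.89)]
flap_bar [([0.392, 0.189, 0.131], 0.6)]
flap_hinge [([0.565, 0.201, 0.088], 0.59)]
tin []
mould []
pan [([0.506, -0.175, 0.002], 0.74)]
bottle [([0.72, 0.045, -0.001], 0.92)]
bowl [([0.764, -0.239, -0.0], 0.62)]
canister [([0.761, 0.287, 0.003], 0.91)]
1.0 [ 0.      0.7994 -0.6008  0.    ] 0.025
```

View pics/top0.png

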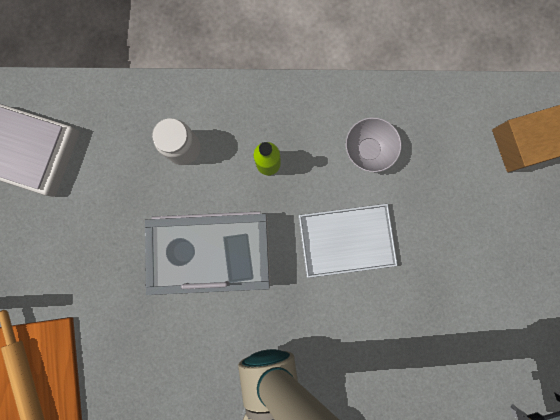

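View pics/scene0.png

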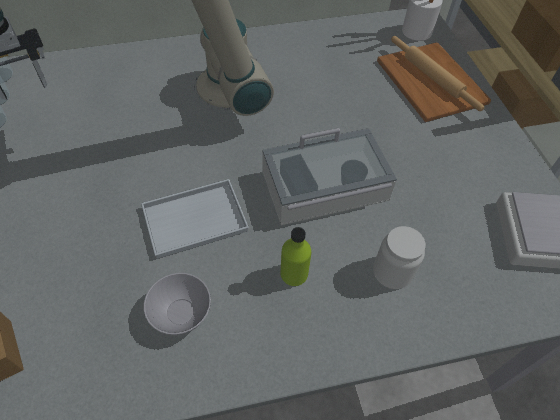

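The top view shows the bin at (146-268, 213-293). The tin is in its right (−y) half at (238,258), the mould is at (180,251), the pan at (348,240), and the bar on the near rim at (205,286). The scene view agrees. Next I'll get the yaws, then hover over the bar and refine with the wrist camera.

```bash
cat > h.py <<'E'
from plant import r, gripper_to, inverse_kinematics, vision, models, telemetry
import cv2,numpy as np
from scipy.spatial.transform import Rotation as Ro
np.set_printoptions(precision=4,suppress=True)
def quat(yaw,pitch=0):
    "tool down, jaws along yaw; pitch about the horizontal axis left of yaw"
    q=(Ro.from_euler('z',yaw)*Ro.from_euler('y',pitch)*Ro.from_euler('x',np.pi)).as_quat()
    return np.r_[q[3],q[:3]]
def proj(uv,cal,z):
    uv=np.atleast_2d(uv).astype(float);w,*v=cal["orientation"]
    d=np.c_[(uv[:,0]-cal["cx"])/cal["fx"],(uv[:,1]-cal["cy"])/cal["fy"],np.ones(len(uv))]
    d=Ro.from_quat([*v,w]).apply(d);p=np.array(cal["position"])
    return p+d*((z-p[2])/d[:,2])[:,None]
def rect(thing,cam,z,cal=None):
    "min-area rectangle of the visible region on plane z: centre, size along x-ish, y-ish, yaw"
    cal=cal or vision.get_calibration(cam)
    L=models.regions_of(thing,cam)
    if not L: return None
    m=L[0]["pixels"].astype(np.uint8)
    m=cv2.morphologyEx(m,cv2.MORPH_OPEN,np.ones((3,3)))
    c=max(cv2.findContours(m,0,1)[0],key=cv2.contourArea)[:,0]
    (x,y),(a,b),g=cv2.minAreaRect((proj(c,cal,z)[:,:2]*1000).astype(np.float32))
    g=np.radians(g)
    while g>np.pi/4: g-=np.pi/2;a,b=b,a
    while g<-np.pi/4: g+=np.pi/2;a,b=b,a
    return np.round([x/1000,y/1000,a/1000,b/1000,g,L[0]["score"]],4)
def marks(t,c): return [(np.round(d["at"],4).tolist(),round(d["score"],2)) for d in models.mark_of(t,c)[:2]]
E
python3 - <<'E'
from h import *
vision.snapshot("top")
for t,z in(("bin",.0935),("flap_bar",.0935),("pan",.023),("tin",.065),("mould",.055)): print(t,rect(t,"top",z))
r.move_to([.394,.188,.26],quat(.073))
cal=vision.get_calibration("wrist");im=vision.snapshot("wrist");cv2.imwrite("pics/w1.png",im[:,:,::-1])
for t in("flap_bar","flap_hinge","bin","tin","mould"):print(t,marks(t,"wrist"))
print({k:np.round(v,4).tolist() for k,v in cal.items()}, telemetry.current_t())
E
```

```text
bin [0.4731 0.1919 0.1967 0.3126 0.0582 0.77  ]
flap_bar [0.4698 0.1935 0.1896 0.3095 0.0577 0.6   ]
pan [ 0.5077 -0.1746  0.1741  0.2465  0.1306  0.61  ]
tin None
mould None
flap_bar []
flap_hinge [([0.5628, 0.198, 0.0904], 0.61)]
bin [([0.4679, 0.196, -0.0015], 0.84)]
tin []
mould []
{'fx': 296.8599, 'fy': 296.8599, 'cx': 272.8703, 'cy': 209.6606, 'position': [0.3874, 0.2663, 0.4136], 'orientation': [0.1371, 0.9899, 0.0363, 0.0047]} 4.3417
```

View pics/w1.png

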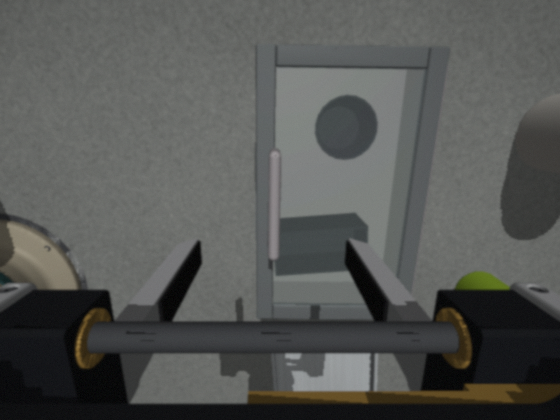

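The wrist view shows the bar from (275,152) to (274,258), centred between the fingers. The tin is under it at about (322,243), and the mould is at (346,127). I'll check the bar by projection, then grip and lift the flap.

```bash
cat >> h.py <<'E'
YAW=.058; H=np.array([.565,.199,.0855])
ex=np.array([np.cos(YAW),np.sin(YAW),0])
def bar(th):
    return H+ex*(-.17*np.cos(th)+.046*np.sin(th))+np.array([0,0,.17*np.sin(th)+.046*np.cos(th)])
UP=np.array([0,0,.006])
def arc(a,b,n,vel=.1,pitch=lambda th:0):
    for th in np.linspace(a,b,n+1)[1:]:
        p=pitch(th);d=Ro.from_euler('z',YAW).apply([-np.sin(p),0,-np.cos(p)])
        r.move_l(bar(th)-.006*d,quat(YAW,p),vel=vel)
E
python3 - <<'E'
from h import *
cal={'fx': 296.8599, 'fy': 296.8599, 'cx': 272.8703, 'cy': 209.6606, 'position': [0.3874, 0.2663, 0.4136], 'orientation': [0.1371, 0.9899, 0.0363, 0.0047]}
print(proj([[275,152],[274,258]],cal,.1345),bar(0))
for th in np.linspace(0,1.7,8): assert inverse_kinematics(bar(th)+UP,quat(YAW)) is not None
r.move_l(bar(0)+UP+[0,0,.06],quat(YAW))
gripper_to(.05)
print(r.move_l(bar(0)+UP,quat(YAW),vel=.08,guard=8))
gripper_to(0.0,20)
print("open",telemetry.current_opening(),telemetry.current_ee_pos(),telemetry.current_wrist_force())
E
```

```text
[[0.3909 0.2432 0.1345]
 [0.3979 0.1365 0.1345]] [0.3953 0.1891 0.1315]
False
open 0.011657288630519595 [0.3952 0.1891 0.1376] [-1.0689 -0.7579  0.4269]
```

Run:
```python
from h import *
prev=0
for th in np.linspace(0,1.64,11)[1:]:
    arc(prev,th,1,vel=.12);prev=th
    print(round(th,2),telemetry.current_opening(),telemetry.current_wrist_force(),telemetry.current_torque(),round(telemetry.current_t(),2))
    if np.linalg.norm(telemetry.current_wrist_force())>40: break
```

```text
0.16 0.011428824070168053 [-1.0978  0.8562 -2.5678] [ 0.0329  0.1208 -0.0121] 7.72
0.33 0.010921148663136064 [-4.3971  0.222   0.536 ] [ 0.0758  0.7951 -0.0598] 8.11
0.49 0.011509640468200346 [-9.3499  0.5488  3.7157] [-0.0022  1.4351  0.0231] 8.5
0.66 0.01158809591919611 [-9.9936 -0.2897  9.4837] [-0.1198  1.7932  0.042 ] 8.89
0.82 0.011381177464623542 [-7.2889 -0.3164 10.4527] [-0.1643  1.1801 -0.0164] 9.28
0.98 0.011134453362697257 [-3.222  -0.4539  7.1197] [-0.0938  0.4831  0.0078] 9.68
1.15 0.011484630801390575 [-2.3076 -0.1988  3.3746] [-0.1442  0.2077  0.0271] 10.07
1.31 0.011036254481471306 [ 0.5626 -1.265   3.3785] [-0.1854 -0.0417 -0.0348] 10.46
1.48 0.011190874251071547 [-0.3587 -1.4564  0.7533] [-0.281  -0.1399 -0.0425] 10.85
1.64 0.010935029829585803 [ 0.3163 -1.419   0.0321] [-0.3352 -0.1945  0.0769] 11.24
```

Run:
```python
from h import *
gripper_to(.03); print(telemetry.current_opening())
p=telemetry.current_ee_pos(); r.move_l(p+[0,0,.06],vel=.12)
c=H-.095*ex
r.move_l([.46,.10,.32],quat(YAW+np.pi/2 if inverse_kinematics([.46,.10,.32],quat(YAW+np.pi/2)) is not None else YAW-np.pi/2),vel=.2)
gripper_to(.094)
for cam in("top","wrist"):
    cal=vision.get_calibration(cam);im=vision.snapshot(cam);cv2.imwrite(f"pics/{cam}2.png",im[:,:,::-1])
    for t in("tin","mould","flap_bar"):print(cam,t,marks(t,cam))
    print(rect("tin",cam,.065,cal),{k:np.round(v,4).tolist() for k,v in cal.items()} if cam=="wrist" else "")
print(telemetry.current_joints(),telemetry.current_t())
```

```text
0.029739225525126756
top tin [([0.4586, 0.1166, 0.0073], 0.67)]
top mould [([0.4707, 0.2672, 0.0082], 0.44)]
top flap_bar [([0.6309, 0.2028, 0.2495], 0.96)]
None 
wrist tin [([0.4562, 0.119, 0.0085], 0.76)]
wrist mould [([0.4694, 0.2731, 0.008], 0.75), ([0.5077, -0.1754, 0.0016], 0.17)]
wrist flap_bar [([0.475, 0.2716, 0.0095], 0.63)]
[0.4566 0.1166 0.1225 0.0598 0.1467 0.8   ] {'fx': 296.8599, 'fy': 296.8599, 'cx': 272.8703, 'cy': 209.6606, 'position': [0.3797, 0.0952, 0.4737], 'orientation': [0.0937, 0.6794, 0.7209, 0.0996]}
[ 0.0661  0.0758  1.5402 -0.      1.5256 -1.5626] 15.6917
```

View pics/wrist2.png

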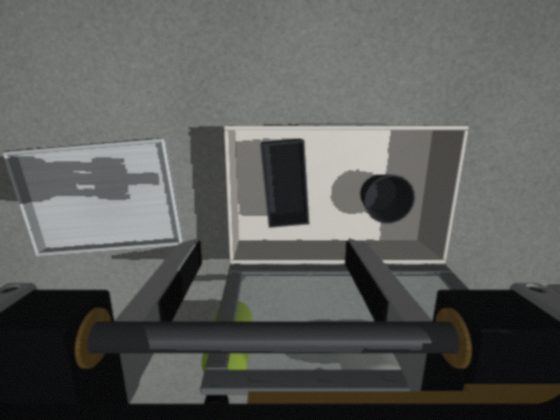

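The wrist view shows the flap standing open at the bottom. The tin's corners are about (262,141), (303,138), (309,223) and (269,227). The mould is at (387,197) and the pan's rim is on the left.

Run:
```python
from h import *
cal={'fx': 296.8599, 'fy': 296.8599, 'cx': 272.8703, 'cy': 209.6606, 'position': [0.3797, 0.0952, 0.4737], 'orientation': [0.0937, 0.6794, 0.7209, 0.0996]}
c=proj([[262,141],[303,138],[309,223],[269,227]],cal,.065)[:,:2];print(c,c.mean(0))
e=(c[3]-c[0]+c[2]-c[1])/2;print("yaw",np.arctan2(e[1],e[0]),np.linalg.norm(e))
# inner wall right side in bin frame: clearance of fingers
t=np.array([.4566,.1175]);ty=.147;b=(H-.095*ex)[:2]
R=np.array([[np.cos(YAW),-np.sin(YAW)],[np.sin(YAW),np.cos(YAW)]])
print("tin in bin",R.T@(t-b))
for q in(ty+np.pi/2,ty-np.pi/2):print(inverse_kinematics([*t,.056],quat(q)))
print("pan corners",proj([[5,154],[164,140],[182,243],[38,255]],cal,.023)[:,:2])
```

```text
[[0.3998 0.0819]
 [0.3926 0.1365]
 [0.5115 0.1555]
 [0.521  0.098 ]] [0.4562 0.118 ]
yaw 0.14574957226315638 0.12132905456369872
tin in bin [-0.0179 -0.0751]
[ 0.1041  0.2958  1.9762 -0.      0.8696 -1.6137]
[ 0.1041  0.2958  1.9762 -0.      0.8696  1.5279]
pan corners [[ 0.4436 -0.3028]
 [ 0.409  -0.0643]
 [ 0.5714 -0.0416]
 [ 0.6067 -0.2789]]
```

Run:
```python
from h import *
t=np.array([.4563,.1173]);q=quat(.146+np.pi/2)
r.move_l([*t,.17],q,vel=.2)
print(r.move_l([*t,.058],q,vel=.1,guard=8))
gripper_to(0,25); print("open",telemetry.current_opening(),telemetry.current_wrist_force())
f=telemetry.current_wrist_force()
r.move_l([*t,.09],vel=.08); print(telemetry.current_opening(),telemetry.current_wrist_force()-f)
r.move_l([*t,.19],vel=.15)
r.move_l([.508,-.173,.17],quat(.133+np.pi/2),vel=.2)
cal=vision.get_calibration("top");im=vision.snapshot("top");cv2.imwrite("pics/top3.png",cv2.resize(im[150:330,120:430,::-1],None,fx=2.5,fy=2.5))
print(marks("tin","top"),marks("pan","top"),telemetry.current_opening(),telemetry.current_t())
```

```text
False
open 0.05988108666884657 [-0.6358 -0.1634  2.2624]
0.059815224961935844 [-0.0576  0.0754 -5.1671]
[([0.5095, -0.1729, 0.1202], 0.65)] [] 0.06020427162505155 21.6333
```

View pics/top3.png

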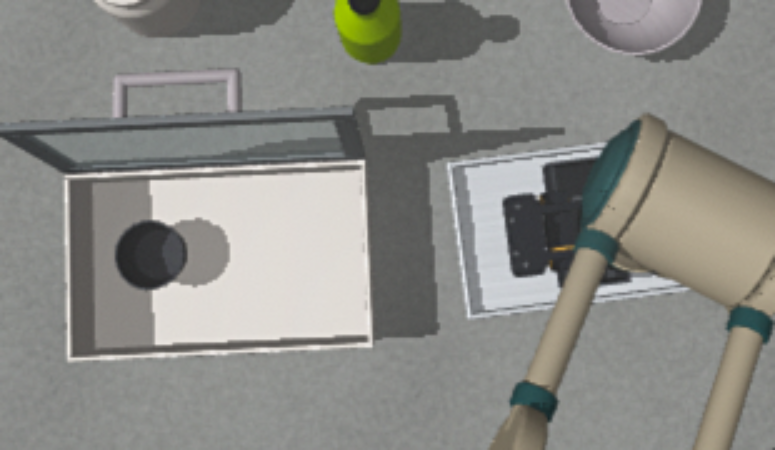

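Run:
```python
from h import *
p=[.508,-.173]
r.move_l([*p,.075],vel=.1)
print(r.move_l([*p,.0545],vel=.02,guard=3),telemetry.current_ee_pos(),telemetry.current_wrist_force())
r.hold(.3)
gripper_to(.085); r.hold(.2)
r.move_l([*p,.16],vel=.12)
r.move_l([.50,-.05,.32],quat(YAW),vel=.25)
vision.snapshot("top"); im=vision.snapshot("scene");cv2.imwrite("pics/scene4.png",im[:,:,::-1])
for c in("top","scene"):
    for t in("tin","flap_bar"):print(c,t,marks(t,c))
print(telemetry.current_t())
```

```text
True [ 0.5078 -0.1729  0.0561] [-0.5758 -0.4358  4.7203]
top tin []
top flap_bar [([0.6271, 0.2031, 0.2465], 0.56)]
scene tin [([0.5082, -0.1724, 0.0036], 0.67)]
scene flap_bar [([0.6352, 0.2028, 0.2451], 0.73)]
27.8083
```

View pics/scene4.png

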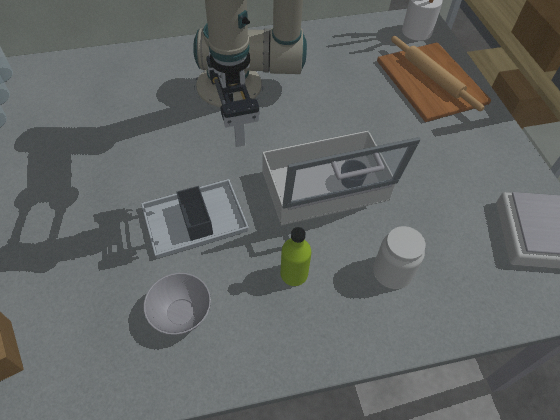

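The scene view shows the tin flat in the pan at (195,212). The flap is open, with its bar where my model puts it at 1.70 rad. Next I'll regrip the bar and lower the flap.

Run:
```python
from h import *
b=bar(1.7);print(b)
r.move_l([*(b[:2]),.34],quat(YAW),vel=.25)
gripper_to(.030)
g=r.move_l(b+UP,quat(YAW),vel=.06,guard=5);print(g,telemetry.current_ee_pos())
if not g:
    gripper_to(0,20);o=telemetry.current_opening();print(o,telemetry.current_wrist_force())
    prev=1.7
    if .009<o<.014:
        for th in [1.55,1.4,1.25,1.1,.95,.8,.65,.5,.35,.22,.1,.04,0]:
            arc(prev,th,1,vel=.10 if th>.1 else .04);prev=th
            f=telemetry.current_wrist_force();print(th,telemetry.current_opening(),f,round(telemetry.current_t(),2))
            if np.linalg.norm(f)>40: break
```

```text
[0.6324 0.2029 0.2482]
False [0.6327 0.203  0.2547]
0.01152424442557712 [-0.4186 -1.1019  1.1082]
1.55 0.011383347927188911 [0.6488 0.717  1.2864] 32.51
1.4 0.011072971758447327 [-0.4696 -0.7176  3.5695] 32.92
1.25 0.011445048068107888 [-1.3475 -0.1257  4.2396] 33.34
1.1 0.011187367062667614 [-1.8112  1.3708  2.9405] 33.76
0.95 0.011029389126805443 [-1.2404  2.312   2.2636] 34.17
0.8 0.011150641112193285 [-1.6596  1.6449  1.5174] 34.59
0.65 0.01125526299184142 [-0.5011  2.3984 -1.8881] 35.01
0.5 0.011001653485459967 [-0.6147  1.8368 -1.9468] 35.42
0.35 0.011257259269743122 [-0.3445  2.3177 -2.0279] 35.84
0.22 0.011559324217229957 [ 0.1518  1.6885 -2.1649] 36.22
0.1 0.011314923976938224 [ 0.3808  1.6318 -1.3314] 36.89
0.04 0.011413990509575068 [ 1.134   1.1688 -2.0169] 37.31
0 0.011249838565366748 [ 0.8003  0.3573 -2.8695] 37.63
```

The wrist still carries the flap's weight, so I'll ease down until it seats, then release.

Run:
```python
from h import *
p=telemetry.current_ee_pos()
print(r.move_l(p-[0,0,.006],vel=.01,guard=5),telemetry.current_ee_pos(),telemetry.current_wrist_force())
gripper_to(.05);r.hold(.2)
r.move_l(telemetry.current_ee_pos()+[0,0,.1],vel=.12)
r.move_l([.35,-.05,.34],vel=.25)
r.hold(.3)
im=vision.snapshot("top");im2=vision.snapshot("scene")
cv2.imwrite("pics/end.png",np.vstack([cv2.resize(x[a:b,c:d,::-1],(700,290)) for x,a,b,c,d in((im,190,310,130,420),(im2,120,264,130,478))]))
for c in("top","scene"):
    for t in("flap_bar","flap_hinge","tin","mould","bottle","bowl","canister"):print(c,t,marks(t,c))
print(telemetry.current_wrist_force(),telemetry.current_t())
```

```text
True [0.3952 0.1892 0.1367] [ 0.1222 -0.3478  4.4311]
top flap_bar [([0.3913, 0.1901, 0.1283], 0.66)]
top flap_hinge [([0.5633, 0.1981, 0.0897], 0.6)]
top tin [([0.5066, -0.1728, 0.0064], 0.62)]
top mould []
top bottle [([0.7203, 0.0427, -0.0022], 0.62)]
top bowl [([0.7651, -0.24, 0.002], 0.94)]
top canister [([0.7615, 0.2865, 0.0017], 0.59)]
scene flap_bar [([0.397, 0.191, 0.1303], 0.96)]
scene flap_hinge [([0.5633, 0.2024, 0.0887], 0.91)]
scene tin [([0.5131, -0.1712, 0.0031], 0.98)]
scene mould [([0.5106, -0.1702, 0.0058], 0.65)]
scene bottle [([0.7207, 0.0418, 0.0022], 0.86)]
scene bowl [([0.7628, -0.2364, -0.0007], 0.87)]
scene canister [([0.7631, 0.2826, -0.0024], 0.98)]
[-0.1155  0.3944  0.0966] 42.1667
```

View pics/end.png

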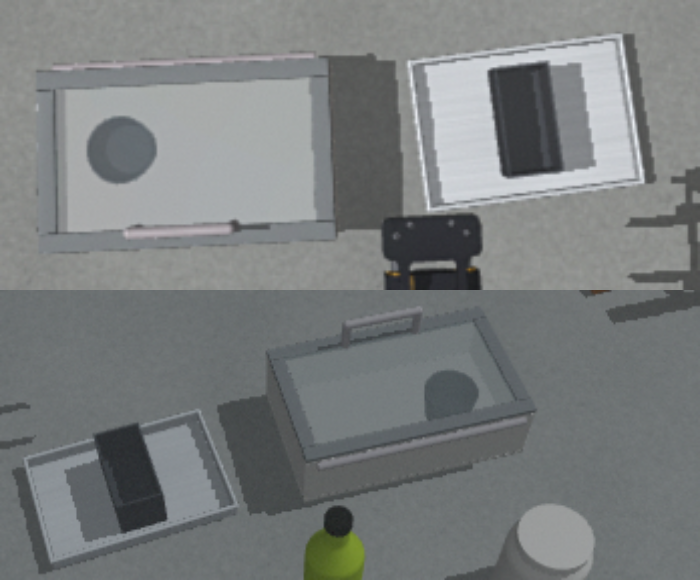

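The final view shows the flap shut on the rim with the mould standing in the bin. The tin is upright inside the pan and the gripper is clear.

```bash
python3 -c "
from h import *
r.sign_off()"
```

```text
the job is handed in; nothing more can be done
```

The job is handed in, finished at about 42 s of the 70 s allowed. I raised the flap by its bar to 1.64 rad and let it lean open on its stop. Then I set the loaf tin down in the pan at about 2 cm/s until a light contact, and lowered the flap in the gripper until it seated.

**Last checks:**
- **Flap:** shut and level. The bar measures z ≈ 0.129 m against 0.1315 m expected, within the cameras' accuracy.
- **Tin:** upright on the pan floor at about (0.51, −0.172).
- **Bystanders:** the bottle, bowl and canister are within a few mm of their first readings, which is camera noise.
- **Forces:** the wrist force stayed below about 15 N at the readings I took, and was near zero with the gripper clear at the end.

**Checks that failed or disagreed:**
- **Mould:** the final network check did not find it. The top camera missed it, and the scene camera reported it at the tin's place. In the pictures it still stands in the bin, seen through the flap.
- **Lifting force:** it rose to about 14 N midway through opening the flap, more than its weight alone would give. I put that down to friction of the bar turning in the jaws or a small hinge offset.

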